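# Dispense one sample tin and nudge it into the free nest

### The job

Press the tin dispenser's black plunger all the way down once and let it come back up, so that a single sample tin is pushed out onto the deck. Then, with a fingertip, nudge that tin sideways along the deck until it drops fully home in the free horseshoe nest; the nest at the other end already holds a tin. Do not pick up or tip any tin, and leave the other tins and the things on the bench as they are.

Things in the scene. Friction and masses are not known exactly. Their poses are not given: they have to be found in the camera images.
- dispenser: Hand dispenser for sample tins, fixed to the bench: grey T-shaped base 286 x 290 mm, dark flat deck 14 mm above the bench. Origin on the bench under the axis of the clear magazine tube; x points from the outlet back to the plunger, y left, z up. The tube is 58 mm wide and 75 mm high, the frame behind it 104 mm. Front fence: inner face at x = -113.5 mm, 6 mm above the deck.
- plunger (a joint): Plunger travel, m: 0 up, 0.030 fully down. It moves straight down; a damped spring (4 N at the top, 8 N at the bottom; up to 15 N in all with friction) brings it up again when released. A rack and gear drive a shuttle 3 times as far, which pushes the bottom tin 86 mm out of the tube's foot to the outlet; on the way back the next tin drops down. Each full press puts out one tin.
- plunger_top (a point): Centre of the top of the plunger's black knob (36 mm diameter), 149 mm above the bench when up, 70 mm behind the tube's axis (dispenser x = +70 mm).
- magazine (a point): Point on the deck on the axis of the magazine tube, where the bottom tin stands at the start.
- outlet (a point): Point on the deck at dispenser x = -86 mm, y = 0, where the tin's centre stands after a full press (within a few mm). From here the flat deck runs 79.5 mm to each side, to the sill of a nest. Nest walls: 11 mm above the deck, inner radius 24.7 mm, open towards the outlet with a mouth that flares to 63 mm.
- tin_1: Lidded aluminium sample tin, 46 mm diameter, 18 mm tall, about 30 g; the bottom one of the stack, the one that comes out. Origin at the centre of its underside.
- tin_2: Same kind of tin, second from below in the tube.
- tin_3: Same kind of tin, top of the stack of three.
- free_pad: Black rubber pad, 48 mm diameter, 2 mm thick, floor of the free horseshoe nest: at dispenser x = -86 mm and y = +105 or -105 mm (the earlier tin has the other). Origin: centre of its underside, 9 mm above the bench. A tin that is home stands on it, 3 mm lower than the deck, centred within about 3 mm.
- tin_earlier: Same kind of tin, put out earlier; stands in the other nest. Leave it there.
- timer: Grey bench timer 58 x 58 x 18 mm lying beside the dispenser's frame; bystander, origin at the centre of its underside.
- tape_masking: Roll of masking tape 96 x 95 x 25 mm lying on the other side of the frame; bystander.
- marker_b: Black and white marker pen, 135 mm long, 16 mm thick, lying in front of the dispenser; bystander.
Mind the look-alikes: they are no part of the job. What is shaped like the tin_3 but pink, purple or yellow is not meant.

How it is judged:
By the outcome, as a careful person would: the job done as asked, in the order asked, and still so for the second after the job is handed in, with the robot touching nothing.
It also fails if it takes over 48 s, if anything falls off the work surface, if the arm or the gripper's body presses on something with over 40 N, if the wrist force passes 120 N, or if a joint passes its speed limit or range.

### The arm

A 6-joint arm with a two-finger parallel gripper is mounted at the origin on a cart in front of the work surface, level with it; the furniture and walls round the work are solid. World frame = base frame: x ahead of the robot, y to its left, z up, the work surface at z = 0. Lengths are in mm, angles in rad, forces in N, time in s.
With the tool pointing down it reaches from about 325 to 925 mm from the base axis. Payload 3.1 kg.
Tool frame: the origin (TCP) lies on the centre line of the jaws, within the pads' length; the fingertips stand 19 mm ahead of it and the grasp point (between the pads) is the TCP (bot.tips_ahead is the distance from the TCP to the fingertips, in mm); z points along the fingers, y is the direction in which the jaws open and shut (so a half turn about z gives the same grasp; the last joint's range is limited). The gripper opens to 85 mm and grips with 20 to 120 N. Pads are 22 mm wide; open, the fingers measure 114 mm over their backs; the gripper's body (76 mm by 85 mm) begins 54 mm behind the grasp point. The pads swing forward as they close: fully open they stand 13 mm farther back than shut.
Start: joints at [-1.355, 0.217, 1.613, -0, 1.311, -0.112], TCP at [201.247, -591.726, 250.3] pointing down, gripper open.
Joint ranges: [-2.75, 2.75], [-0.78, 2.1], [0.31, 2.55], [-1.13, 4.27], [0.13, 2.63], [-2.58, 2.58]. Speed limits (rad/s): [2.79, 2.79, 3.14, 3.14, 3.14, 3.14].

### API

Orientations are given as a 3x3 rotation matrix whose columns are the frame's x, y, z axes.
In Python, from plant import bot gives the robot as it stands. The module is installed in compiled form; this text tells all that it offers.
- The arm moves only by the shell command python3 -m pendant 'ROWS' [FORCE]. ROWS is JSON, a list of rows, each a list of 3 entries, a list of its own where there are three numbers: the finger opening in cm, from 0 to 8.54, then the shift along the tool's x, y, z in cm, then the turn about the tool's z in rad. A call has 1 to 10 rows; each row is the pose to reach, as a shift and turn from the pose commanded when the call began, along the tool's axes at that moment; what a row does not reach only later rows make up. A row lasts 1/12 s, in which the tool goes at most 41.7 mm and 7.16 degrees, less where a joint would pass 70% of its speed; a pose out of reach is approached as far as the arm can. A call with a gripper value outside its range is refused whole. The fingers move at their own pace and stop on an object; FORCE is the grip in N (left out, the last holds). Time passes only in rows, so rows that repeat a pose let the fingers close. It gives the time, the measured TCP pose, the force and the opening at its end, in the units of the state.
- bot.get_obs(): the state, without advancing time (a new reading comes with each control period).
- bot.read_camera(name): name is "scene" or "top" or "wrist"; returns a dict with "frame" (420x560x3 uint8, red, green, blue), "range_z" (420x560 float32, mm along the optical axis (not along the pixel's ray), 0 where there is no reading), "camera_matrix" (3x3 intrinsics, pixels), "xyz" and "rotation" of the camera in the world. Camera axes: x right, y down, z forward; pixel columns grow to the right and rows downward; lengths in mm; the calibration is good to about 2 mm. A picture is of the moment at which its call begins.
- bot.hand_in(): hands the job in, once; it reports no verdict.
Trained networks look in the newest picture that a camera, given by its name, has taken for a name from the list of things; names that differ only in an ending like _2 or _b are one class to them, and where a whole thing is asked for, a point or a joint stands for the part that bears it (a point fixed in the world has none). Each returns a list of dicts, best first, with "p" (0 to 1); they miss things now and then, are a little off and sometimes report something else, mostly with a low value. They report only what shows in the picture. A call takes as long as a camera call. They do not tell look-alikes from the thing itself.
- bot.cut_out(camera, thing): "pixels" (420x560 bool, what is visible of it).
- bot.landmark_of(camera, thing): "point" ([x, y, z] in mm, in the coordinates of the camera as it stood for that picture, good to about 4 mm: a listed point, or the origin of a listed thing).
The state is a dict: "time_s": time; "q": joint angles; "joint_velocities": joint speeds; "effort": joint torques, N m; "ee_pos": TCP position; "tool_rot": TCP orientation; "ft_force": force on the tool from outside, world axes, zero at the start; "ft_torque": the same for the moment, N m; "grip_width": finger opening in mm.
Only numpy, scipy, OpenCV 4.12 (cv2) and the standard library are available. Lean on these libraries where they do the work, as an engineer would, in place of code of your own. Each camera call takes 0.05 s, during which the arm holds its last target.

## Working session

There is one attempt and no reset: what is moved stays moved. The work goes in short steps, Python scripts to look and compute and a shell command to move; the robot and the scene stay as the last step left them, time stands still between calls to the robot, and variables do not carry over. Pictures are saved under pics/ and viewed, and the job is handed in when it is done.

```bash
mkdir -p pics; ls
python3 - <<'E'
from plant import bot
import cv2,numpy as np
o=bot.get_obs()
print(o['time_s'],o['ee_pos'],o['tool_rot'],o['grip_width'],bot.tips_ahead)
for c in ['scene','top']:
    r=bot.read_camera(c)
    cv2.imwrite(f'pics/{c}0.png',r['frame'][:,:,::-1]); np.savez(f'{c}0.npz',**r)
    print(c,r['camera_matrix'].tolist(),r['xyz'],np.array(r['rotation']).round(3).tolist())
    for t in ['plunger_top','magazine','outlet','free_pad','tin_earlier','dispenser','timer','tape_masking','marker_b']:
        l=bot.landmark_of(c,t)
        print(t,[(round(d['p'],2),(np.array(r['rotation'])@np.array(d['point'])+np.array(r['xyz'])).round(1).tolist()) for d in l[:4]])
print(bot.get_obs()['time_s'])
E
```

```text
pics
0.0 [ 201.09334679 -590.95708834  248.95351025] [[ 9.46750946e-01  3.21966475e-01 -4.84797199e-04]
 [ 3.21966701e-01 -9.46748068e-01  2.35346852e-03]
 [ 2.98757150e-04 -2.38423710e-03 -9.99997113e-01]] 85.46428668634177 19.0
scene [[505.65059557276385, 0.0, 279.89773122532745], [0.0, 505.65059557276385, 209.84183142667655], [0.0, 0.0, 1.0]] [-190.89352366  416.85664776  776.99473372] [[-0.48, -0.553, 0.681], [-0.877, 0.282, -0.389], [0.023, -0.784, -0.62]]
plunger_top [(0.67, [678.6, 26.4, 3.3]), (0.54, [677.2, -82.8, 152.9])]
magazine [(0.8, [607.0, -75.3, 20.2]), (0.58, [611.0, -74.7, -1.4])]
outlet [(0.67, [608.7, -76.7, 48.2])]
free_pad [(0.59, [530.5, 31.0, 11.2])]
tin_earlier [(0.4, [516.1, -172.1, 8.6])]
dispenser [(0.75, [610.9, -74.1, -0.1])]
timer [(0.93, [675.3, 25.6, 3.9]), (0.24, [608.7, -78.1, 20.2])]
tape_masking [(0.73, [650.9, -205.8, -3.6]), (0.67, [515.9, -175.1, 10.4])]
marker_b []
top [[419.6968700009786, 0.0, 278.70451765134493], [0.0, 419.6968700009786, 209.27056122575388], [0.0, 0.0, 1.0]] [ 447.29703835   -5.27834943 1001.46356251] [[0.015, -0.993, 0.119], [-1.0, -0.014, 0.01], [-0.008, -0.119, -0.993]]
plunger_top [(0.56, [607.8, -76.8, -0.3]), (0.25, [533.1, 34.6, 7.8])]
magazine [(0.77, [606.8, -80.3, 13.4])]
outlet [(0.66, [440.7, -130.3, 3.6])]
free_pad [(0.84, [535.4, 34.4, 8.9])]
tin_earlier [(0.75, [511.5, -176.2, 11.0])]
dispenser [(0.61, [608.7, -78.0, -2.7])]
timer [(0.55, [680.0, 22.4, -3.9])]
tape_masking [(0.84, [648.7, -205.8, 0.9])]
marker_b [(0.93, [443.9, -130.9, 0.8])]
1.0
```

View pics/scene0.png

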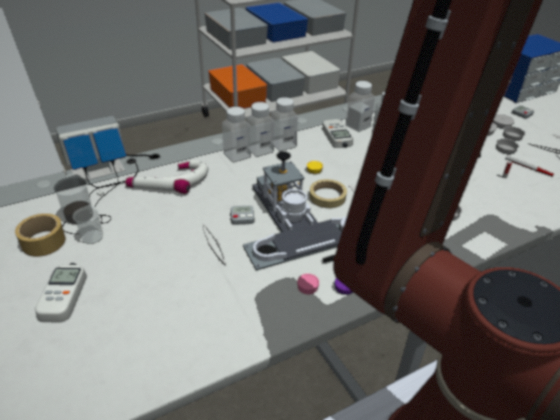

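View pics/top0.png

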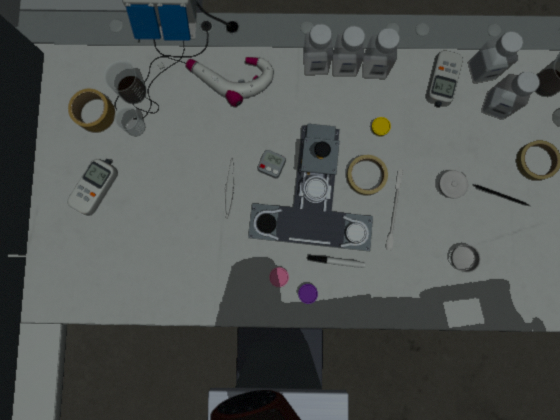

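The top view shows the T-shaped dispenser. The free nest with the black pad is at about (265,223), the earlier tin is in the other nest at (356,232), the knob is at (321,149) and the tube is at (315,187). The look-alike discs are pink (279,276), purple (308,293) and yellow (381,126), and none of them is part of the job. Next I'll enlarge and measure.

```bash
cat > h.py <<'E'
import numpy as np,cv2
def ray(r,u,v):
    K=np.array(r['camera_matrix']);R=np.array(r['rotation'])
    return R@np.array([(u-K[0,2])/K[0,0],(v-K[1,2])/K[1,1],1.])
def at_z(r,u,v,z):
    d=ray(r,u,v);c=np.array(r['xyz']);return c+d*(z-c[2])/d[2]
def cloud(r):
    K=np.array(r['camera_matrix']);Z=np.array(r['range_z'])
    v,u=np.mgrid[0:Z.shape[0],0:Z.shape[1]]
    P=np.stack([(u-K[0,2])/K[0,0]*Z,(v-K[1,2])/K[1,1]*Z,Z],-1)
    W=P@np.array(r['rotation']).T+np.array(r['xyz']); W[Z==0]=np.nan
    return W
def proj(r,p):
    K=np.array(r['camera_matrix']);q=np.array(r['rotation']).T@(np.array(p,float)-np.array(r['xyz']))
    return (K@q/q[2])[:2]
E
python3 - <<'E'
import numpy as np,cv2
from h import *
r=dict(np.load('top0.npz'))
f=r['frame'][110:300,225:400,::-1]
cv2.imwrite('pics/topcrop.png',cv2.resize(f,None,fx=3.15,fy=3.15,interpolation=cv2.INTER_CUBIC))
W=cloud(r)
for n,(u,v) in dict(knob=(321,149),tube=(315,187),pad=(265,223),tin=(356,232),deck=(310,220),bench=(230,280)).items():
    w=W[v-1:v+2,u-1:u+2].reshape(-1,3); print(n,np.nanmedian(w,0).round(1))
s=dict(np.load('scene0.npz')); f=s['frame'][130:310,220:370,::-1]
cv2.imwrite('pics/scenecrop.png',cv2.resize(f,None,fx=3.2,fy=3.2,interpolation=cv2.INTER_CUBIC))
E
```

```text
knob [676.8 -83.1 148.8]
tube [610.9 -77.5  65.9]
pad [532.4  36.2  12.3]
tin [ 513.2 -175.8   27. ]
deck [541.  -70.   12.4]
bench [397.5 116.5   0.5]
```

```bash
python3 -m pendant '[[0,[0,0,0],-0.12],[0,[0,0,0],-0.24],[0,[0,0,0],-0.36]]' 20
```

```text
time_s: 1.25
ee_pos: [201.2, -591.7, 250.3]
tool_rot: [[0.769, 0.639, 0.0], [0.639, -0.769, -0.0], [-0.0, 0.0, -1.0]]
ft_force: [-0.8, -0.4, 0.4]
grip_width: 51.5
```

View pics/topcrop.png

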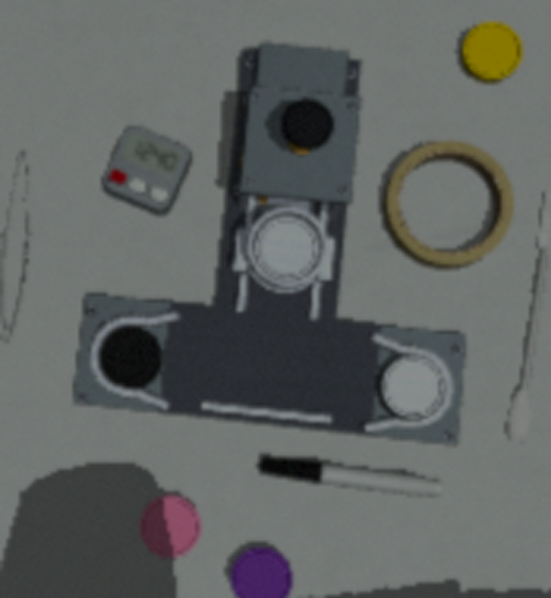

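View pics/scenecrop.png

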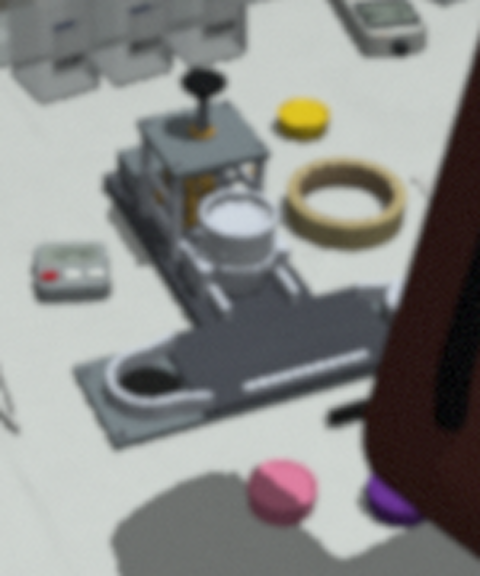

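Run:
```python
import numpy as np
from h import *
r=dict(np.load('top0.npz'))
P={n:at_z(r,225+(a+.5)/3.15-.5,110+(b+.5)/3.15-.5,z) for n,a,b,z in [('knob',307,124,149),('pad',131,357,11),('tin',413,386,29),('tube',286,248,89)]}
for k,v in P.items(): print(k,v.round(1))
y=P['pad']-P['tin'];y=y[:2]; L=np.hypot(*y); y/=L; x=np.array([y[1],-y[0]])
m=(P['pad']+P['tin'])[:2]/2; print(L,y,x,np.degrees(np.arctan2(x[1],x[0])),'outlet',m,'origin',m+86*x,'knob',m+156*x)
s=dict(np.load('scene0.npz'))
for n,a,b,z in [('knob',204,82,149),('pad',150,380,11)]: print('scene',n,at_z(s,220+(a+.5)/3.2-.5,130+(b+.5)/3.2-.5,z).round(1))
```

```text
knob [676.7 -85.5 149. ]
pad [532.6  33.3  11. ]
tin [ 512.6 -175.1   29. ]
tube [603.8 -76.7  89. ]
209.3475147240084 [0.09535864 0.99544298] [ 0.99544298 -0.09535864] -5.471961995633887 outlet [522.59025693 -70.94049454] origin [608.19835337 -79.14133745] knob [677.8793621  -85.81644214]
scene knob [673.8 -82.4 149. ]
scene pad [542.3  29.2  11. ]
```

```bash
python3 -m pendant '[[0,[4,-0.5,0],-0.1],[0,[8,-1,0],-0.2],[0,[12,-1.5,0],-0.3],[0,[16,-2,0],-0.4],[0,[20,-2.5,0],-0.5],[0,[24,-3,0],-0.6],[0,[28,-3.5,0],-0.7],[0,[32,-4,0],-0.782],[0,[36,-4.5,0],-0.782],[0,[40,-5,0],-0.782]]'
```

```text
time_s: 2.08
ee_pos: [479.7, -297.6, 250.6]
tool_rot: [[0.101, 0.995, 0.001], [0.995, -0.101, -0.0], [-0.0, 0.001, -1.0]]
ft_force: [0.8, -0.3, -0.4]
grip_width: -0.0
```

```bash
python3 -m pendant '[[0,[3,2.3,0],0],[0,[6,4.6,0],0],[0,[9,6.9,0],0],[0,[12,9.2,0],0],[0,[15,11.5,0],0],[0,[18,13.8,0],0],[0,[20.5,16,0],0],[0,[22.5,17.2,0],0],[0,[23.2,17.6,0],0],[0,[23.2,17.6,0],0]]'
python3 - <<'E'
from plant import bot
import cv2,numpy as np
print(bot.get_obs()['ee_pos'])
for c in ['wrist','top','scene']:
    r=bot.read_camera(c)
    cv2.imwrite(f'pics/{c}1.png',r['frame'][:,:,::-1]); np.savez(f'{c}1.npz',**r)
    print(c,r['xyz'],np.array(r['rotation']).round(3).tolist())
E
```

```text
time_s: 2.92
ee_pos: [677.8, -84.2, 250.0]
tool_rot: [[0.098, 0.995, -0.0], [0.995, -0.098, 0.0], [0.0, -0.0, -1.0]]
ft_force: [-0.4, -0.3, -0.8]
grip_width: 0.2
[677.8188407  -84.17633602 249.95713843]
wrist [684.53060114 -10.6722926  374.11066487] [[0.995, -0.094, -0.028], [-0.098, -0.953, -0.286], [-0.0, 0.287, -0.958]]
top [ 447.29703835   -5.27834943 1001.46356251] [[0.015, -0.993, 0.119], [-1.0, -0.014, 0.01], [-0.008, -0.119, -0.993]]
scene [-190.89352366  416.85664776  776.99473372] [[-0.48, -0.553, 0.681], [-0.877, 0.282, -0.389], [0.023, -0.784, -0.62]]
```

View pics/wrist1.png

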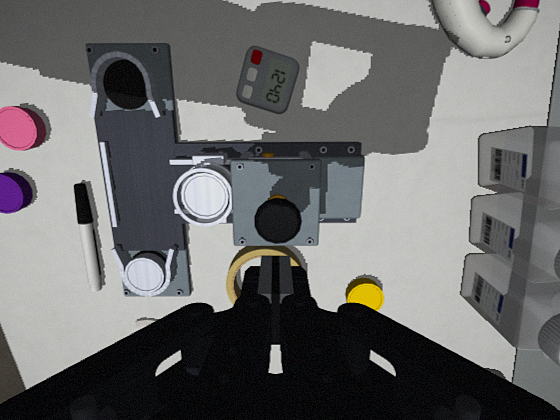

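View pics/scene1.png

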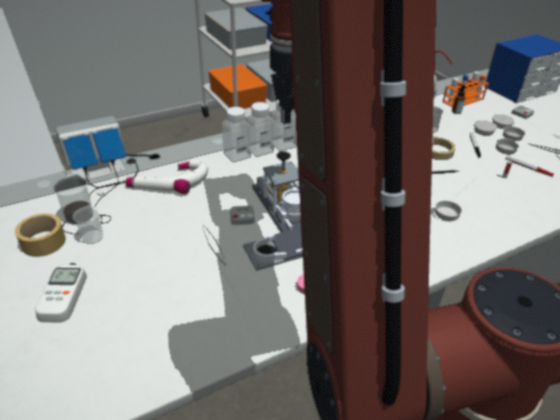

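The wrist view shows the knob at (278,221), the free pad at (127,85), the earlier tin at (145,272), the tube at (204,195) and the shut fingertips at about (275,262).

Run:
```python
import numpy as np
from h import *
r=dict(np.load('wrist1.npz'))
P={n:at_z(r,a,b,z) for n,a,b,z in [('knob',278,220.5,149),('pad',126,84,11),('tin',145,272,29),('tube',204,195,89)]}
W=cloud(r)
for n,(u,v) in dict(knob=(278,222),pad=(127,85),tin=(145,272),deck=(140,180),tipL=(266,258),tipR=(284,258)).items():
    w=W[v-2:v+3,u-2:u+3].reshape(-1,3); print(n,np.nanmedian(w,0).round(1))
for k,v in P.items(): print(k,v.round(1))
y=P['pad']-P['tin'];y=y[:2]; L=np.hypot(*y); y/=L; x=np.array([y[1],-y[0]])
m=(P['pad']+P['tin'])[:2]/2; print(L,y,x,np.degrees(np.arctan2(x[1],x[0])),'outlet',m,'origin',m+86*x,'knob',m+156*x)
# knob cloud
k=W[(W[...,2]>140)&(W[...,2]<156)&(abs(W[...,0]-677)<30)&(abs(W[...,1]+85)<30)]
print(len(k),k.min(0),k.max(0),(k.min(0)+k.max(0))/2)
# tips
t=W[(W[...,2]>215)&(W[...,2]<300)&(abs(W[...,0]-677)<30)&(abs(W[...,1]+85)<30)]
print(len(t),t.min(0),t.max(0))
print(proj(r,[677.8,-84.2,231]),proj(r,[677.8,-73,231]))
```

```text
knob [679.2 -85.1 149.7]
pad [534.1  33.5  11.6]
tin [ 515.4 -171.8   28. ]
deck [527.1 -65.5  13.9]
tipL [674.3 -72.3 238.6]
tipR [682.3 -73.2 237.9]
knob [679.3 -84.2 149. ]
pad [533.3  34.6  11. ]
tin [ 516.  -171.1   29. ]
tube [614.2 -73.4  89. ]
206.46168560725675 [0.08411754 0.99645584] [ 0.99645584 -0.08411754] -4.825282077820203 outlet [524.66150445 -68.24760594] origin [610.3567066  -75.48171465] knob [680.10861532 -81.36994267]
1692 [ 662.07885448 -102.47628884  144.84680833] [696.28646657 -67.77323598 151.40300592] [679.18266053 -85.12476241 148.12490713]
12302 [647.00366607 -95.89042496 235.16256488] [706.99580835 -64.2222164  299.99886623]
[276.2856113  273.39965098] [273.98792428 252.17895948]
```

```bash
python3 -m pendant '[[0,[-0.1,0.1,2],0],[0,[-0.1,0.1,4],0],[0,[-0.1,0.1,6],0],[0,[-0.1,0.1,7.3],0],[0,[-0.1,0.1,8],0],[0,[-0.1,0.1,8.3],0],[0,[-0.1,0.1,8.6],0],[0,[-0.1,0.1,8.6],0]]'
```

```text
time_s: 3.73
ee_pos: [678.1, -88.0, 165.9]
tool_rot: [[0.101, 0.995, 0.001], [0.995, -0.101, -0.001], [-0.001, 0.001, -1.0]]
ft_force: [-3.1, -0.7, 4.1]
grip_width: 0.2
```

```bash
python3 -m pendant '[[0,[0,0,0.2],0],[0,[0,0,0.45],0],[0,[0,0,0.7],0],[0,[0,0,0.95],0],[0,[0,0,1.2],0],[0,[0,0,1.45],0],[0,[0,0,1.7],0],[0,[0,0,1.95],0],[0,[0,0,2.2],0],[0,[0,0,2.2],0]]'
```

```text
time_s: 4.57
ee_pos: [678.9, -87.9, 145.0]
tool_rot: [[0.101, 0.995, 0.002], [0.995, -0.101, -0.002], [-0.001, 0.003, -1.0]]
ft_force: [-4.0, -0.7, 7.0]
grip_width: -0.0
```

```bash
python3 -m pendant '[[0,[0,0,0.1],0],[0,[0,0,0.2],0],[0,[0,0,0.3],0],[0,[0,0,0.4],0],[0,[0,0,0.4],0]]'
```

```text
time_s: 4.98
ee_pos: [678.9, -87.9, 141.5]
tool_rot: [[0.101, 0.995, 0.002], [0.995, -0.101, -0.002], [-0.001, 0.002, -1.0]]
ft_force: [-4.2, -0.6, 7.6]
grip_width: -0.2
```

```bash
python3 -m pendant '[[0,[0,0,0.1],0],[0,[0,0,0.2],0],[0,[0,0,0.3],0],[0,[0,0,0.3],0]]'
```

```text
time_s: 5.32
ee_pos: [678.9, -87.9, 138.6]
tool_rot: [[0.101, 0.995, 0.002], [0.995, -0.101, -0.002], [-0.001, 0.002, -1.0]]
ft_force: [-5.4, 0.1, 8.5]
grip_width: -0.0
```

```bash
python3 -m pendant '[[0,[0,0,0.1],0],[0,[0,0,0.2],0],[0,[0,0,0.3],0],[0,[0,0,0.3],0]]'
```

```text
time_s: 5.65
ee_pos: [679.0, -87.9, 138.0]
tool_rot: [[0.1, 0.995, 0.002], [0.995, -0.1, -0.002], [-0.001, 0.002, -1.0]]
ft_force: [-10.4, -0.4, 16.1]
grip_width: 0.2
```

Run:
```python
from plant import bot
import cv2,numpy as np
r=bot.read_camera('wrist')
cv2.imwrite('pics/wrist2.png',r['frame'][:,:,::-1]); np.savez('wrist2.npz',**r)
```

```text
(no output)
```

View pics/wrist2.png

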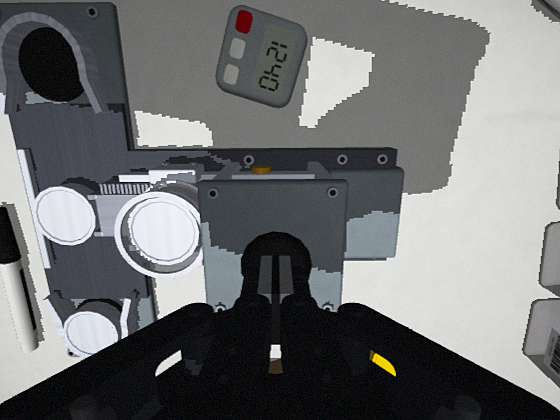

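The tin has been pushed out to (65,215) on the deck, and the rack is visible behind it. I'll release the plunger gently.

```bash
python3 -m pendant '[[0,[0,0,-0.4],0],[0,[0,0,-0.8],0],[0,[0,0,-1.2],0],[0,[0,0,-1.6],0],[0,[0,0,-2],0],[0,[0,0,-2.4],0],[0,[0,0,-2.8],0],[0,[0,0,-3.2],0],[0,[0,0,-3.8],0],[0,[0,0,-5],0]]'; python3 -m pendant '[[0,[0,0,-2],0],[0,[0,0,-5],0],[0,[0,0,-7],0],[0,[0,0,-8],0],[0,[0,0,-8],0]]'
python3 - <<'E'
from plant import bot
import cv2,numpy as np
r=bot.read_camera('wrist')
cv2.imwrite('pics/wrist3.png',r['frame'][:,:,::-1]); np.savez('wrist3.npz',**r)
E
```

```text
time_s: 6.53
ee_pos: [676.4, -86.4, 180.3]
tool_rot: [[0.101, 0.995, -0.005], [0.995, -0.101, 0.002], [0.001, -0.005, -1.0]]
ft_force: [-0.2, -0.0, 0.5]
grip_width: -0.2
time_s: 6.95
ee_pos: [679.8, -87.4, 266.8]
tool_rot: [[0.101, 0.995, 0.007], [0.995, -0.101, -0.001], [-0.001, 0.007, -1.0]]
ft_force: [1.0, 0.3, 0.2]
grip_width: -0.2
```

View pics/wrist3.png

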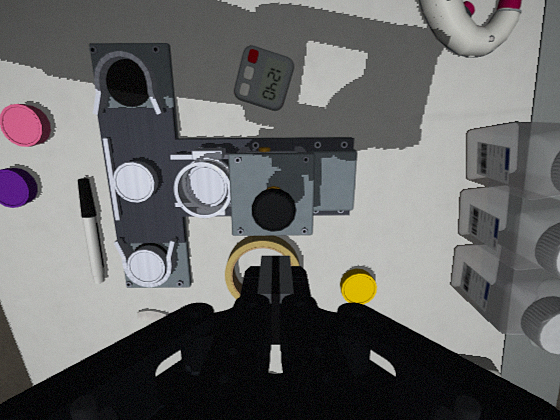

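```bash
cat > m.py <<'E'
import numpy as np,cv2,sys
from h import *
r=dict(np.load(sys.argv[1]))
W=cloud(r)
def circ(c,zlo,zhi,n,rad=40):
    k=W[(W[...,2]>zlo)&(W[...,2]<zhi)&(np.hypot(W[...,0]-c[0],W[...,1]-c[1])<rad)]
    (cx,cy),R=cv2.minEnclosingCircle(k[:,:2].astype(np.float32))
    print(n,len(k),'mid',((np.percentile(k,1,0)+np.percentile(k,99,0))/2).round(1),'circ',round(cx,1),round(cy,1),round(R,1),'zmed',np.median(k[:,2]).round(1))
circ((523,-70),29,36,'tin1')
circ((514,-173),26.5,36,'tinE')
circ((678,-85),144,155,'knob')
for n,a in [('pad',(533,34)),('deck',(524,-20)),('bench',(430,60))]:
    k=W[np.hypot(W[...,0]-a[0],W[...,1]-a[1])<8]; print(n,np.nanmedian(k,0).round(1))
E
python3 m.py wrist3.npz
python3 - <<'E'
import numpy as np,cv2
from h import *
r=dict(np.load('wrist3.npz'))
f=r['frame'][35:300,80:300,::-1]
cv2.imwrite('pics/w3c.png',cv2.resize(f,None,fx=2.25,fy=2.25,interpolation=cv2.INTER_CUBIC))
for n,u,v,z in [('tin1',133.5,181.5,32),('tinE',149,264,29),('pad',127,82,11),('knob',273,209,149)]: print(n,at_z(r,u,v,z).round(1))
E
```

```text
tin1 1339 mid [524.7 -70.2  31.5] circ 524.3 -70.3 23.4 zmed 31.6
tinE 1048 mid [ 514.1 -174.6   28.5] circ 513.6 -168.2 34.9 zmed 28.2
knob 1510 mid [679.2 -84.6 148.5] circ 679.0 -85.1 17.7 zmed 149.3
pad [532.9  33.8  11.6]
deck [524.  -19.7  14.4]
bench [429.9  60.2   0.7]
tin1 [524.3 -69.5  32. ]
tinE [ 518.7 -171.5   29. ]
pad [532.5  35.3  11. ]
knob [678.8 -83.4 149. ]
```

View pics/w3c.png

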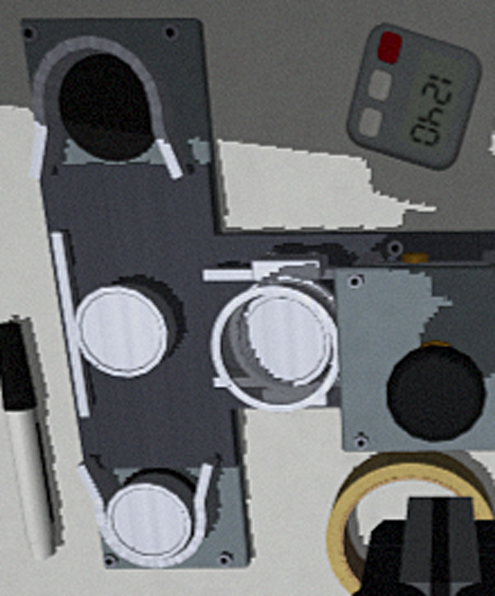

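```bash
python3 -m pendant '[[1.4,[-1,-4,0],0],[1.4,[-2,-8,0],0],[1.4,[-3,-12,0],0],[1.4,[-4,-15,0],0],[1.4,[-4,-15.6,2],0],[1.4,[-4,-15.6,5],0],[1.4,[-4,-15.6,8],0],[1.4,[-4,-15.6,11],0],[1.4,[-4,-15.6,13],0],[1.4,[-4,-15.6,13],0]]'
python3 - <<'E'
from plant import bot
import cv2,numpy as np
print(bot.get_obs()['ee_pos'])
for c in ['wrist','top']:
    r=bot.read_camera(c)
    cv2.imwrite(f'pics/{c}4.png',r['frame'][:,:,::-1]); np.savez(f'{c}4.npz',**r)
E
python3 m.py wrist4.npz
```

```text
time_s: 7.83
ee_pos: [512.5, -109.1, 124.7]
tool_rot: [[0.101, 0.995, -0.014], [0.995, -0.101, 0.005], [0.004, -0.015, -1.0]]
ft_force: [-1.3, -0.2, -0.3]
grip_width: 14.2
[ 512.52310649 -109.07458287  124.71051637]
tin1 3657 mid [524.1 -70.3  31.7] circ 524.1 -70.5 23.0 zmed 31.6
tinE 1360 mid [ 504.5 -174.5   28.4] circ 520.9 -173.0 33.9 zmed 28.2Traceback (most recent call last):
  File "m.py", line 11, in <module>
    circ((678,-85),144,155,'knob')
    ~~~~^^^^^^^^^^^^^^^^^^^^^^^^^^
  File "m.py", line 8, in circ
    print(n,len(k),'mid',((np.percentile(k,1,0)+np.percentile(k,99,0))/2).round(1),'circ',round(cx,1),round(cy,1),round(R,1),'zmed',np.median(k[:,2]).round(1))
                           ~~~~~~~~~~~~~^^^^^^^
    return _quantile_unchecked(
        a, q, axis, out, overwrite_input, method, keepdims, weights)
    return _ureduce(a,
                    func=_quantile_ureduce_func,
    ...<5 lines>...
                    overwrite_input=overwrite_input,
                    method=method)
    r = func(a, **kwargs)
    result = _quantile(arr,
                       quantiles=q,
    ...<2 lines>...
                       out=out,
                       weights=wgt)
    slices_having_nans = np.isnan(arr[-1, ...])
                                  ~~~^^^^^^^^^
IndexError: index -1 is out of bounds for axis 0 with size 0
```

View pics/wrist4.png

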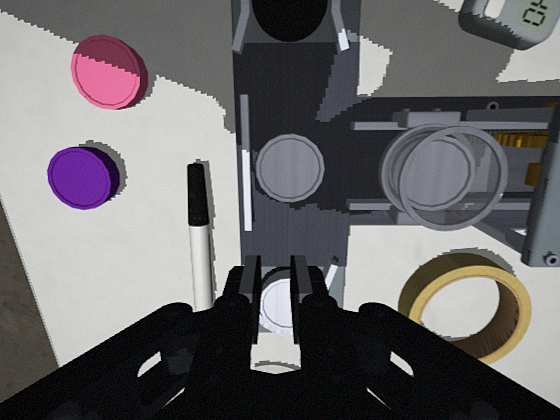

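Run:
```python
from plant import bot
import numpy as np
from h import *
o=bot.get_obs();print(o['time_s'],o['ee_pos'],o['tool_rot'].round(3).tolist() if hasattr(o['tool_rot'],'round') else o['tool_rot'])
r=dict(np.load('wrist4.npz'));W=cloud(r)
R=np.array(o['tool_rot']);p=np.array(o['ee_pos'])
L=(W-p)@R   # tool coords
m=(L[...,2]>-15)&(L[...,2]<40)&(abs(L[...,1])<60)&(abs(L[...,0])<40)
k=L[m]
for lo,hi in [(-15,-5),(-5,5),(5,12),(12,25)]:
    q=k[(k[:,2]>lo)&(k[:,2]<=hi)]
    if len(q):
        for s in (-1,1):
            qq=q[q[:,1]*s>0]
            if len(qq): print(lo,s,len(qq),np.percentile(qq,[2,50,98],axis=0).round(1).tolist())
```

```text
7.9333 [ 516.83471528 -110.55063987  130.10909636] [[0.101, 0.995, -0.005], [0.995, -0.101, 0.002], [0.001, -0.005, -1.0]]
-15 -1 602 [[-8.8, -23.9, -14.5], [9.0, -13.1, -12.6], [12.9, -11.7, -5.1]]
-15 1 584 [[-8.9, 2.2, -14.5], [8.8, 3.7, -12.5], [13.0, 14.1, -5.2]]
-5 -1 446 [[-5.1, -25.0, -4.7], [8.8, -17.1, -0.1], [13.0, -11.8, 4.8]]
-5 1 446 [[-5.9, 2.1, -4.7], [8.8, 7.5, -0.4], [12.8, 15.4, 4.6]]
5 -1 245 [[-7.5, -25.3, 5.3], [8.9, -17.5, 8.5], [12.9, -11.9, 11.9]]
5 1 257 [[-6.8, 2.1, 5.1], [8.8, 7.6, 8.2], [12.9, 15.4, 11.8]]
12 -1 233 [[-6.9, -24.6, 12.1], [9.2, -15.3, 15.2], [12.9, -11.9, 23.6]]
12 1 245 [[-7.2, 2.0, 12.1], [9.0, 5.6, 15.2], [12.9, 14.6, 24.0]]
```

```bash
python3 -m pendant '[[1.4,[0,0,1],0],[1.4,[0,0,2.5],0],[1.4,[0,0,4],0],[1.4,[0,0,5],0],[1.4,[0,0,5.5],0],[1.4,[0,0,5.5],0],[1.4,[0,0,5.5],0]]'; python3 -c "
from plant import bot
print(bot.get_obs()['ee_pos'])"
```

```text
time_s: 8.52
ee_pos: [519.2, -111.4, 77.8]
tool_rot: [[0.101, 0.995, 0.001], [0.995, -0.101, -0.0], [-0.0, 0.001, -1.0]]
ft_force: [0.6, 0.7, -0.1]
grip_width: 14.0
[ 519.21682198 -111.41918734   77.80135517]
```

```bash
python3 -m pendant '[[1.4,[0,0.1,1],0],[1.4,[0,0.1,2],0],[1.4,[0,0.1,2.8],0],[1.4,[0,0.1,3.3],0],[1.4,[0,0.1,3.6],0],[1.4,[0,0.1,3.7],0],[1.4,[0,0.1,3.7],0],[1.4,[0,0.1,3.7],0]]'
python3 - <<'E'
from plant import bot
import cv2,numpy as np
r=bot.read_camera('wrist')
cv2.imwrite('pics/wrist5.png',r['frame'][:,:,::-1]); np.savez('wrist5.npz',**r)
print(bot.get_obs()['ee_pos'],bot.get_obs()['ft_force'])
E
```

```text
time_s: 9.18
ee_pos: [519.9, -111.4, 40.4]
tool_rot: [[0.101, 0.995, 0.0], [0.995, -0.101, -0.0], [-0.0, 0.0, -1.0]]
ft_force: [-0.0, 0.2, -0.1]
grip_width: 14.2
[ 520.06852231 -111.46791778   40.62274735] [-0.73628756  0.3365024   0.8023775 ]
```

View pics/wrist5.png

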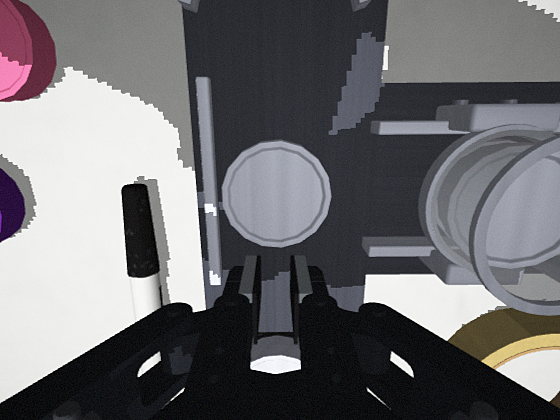

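```bash
python3 -m pendant '[[1.4,[0.5,0,0],0],[1.4,[1.0,0,0],0],[1.4,[1.5,0,0],0],[1.4,[2,0,0],0],[1.4,[2.5,0,0],0],[1.4,[3,-0.1,0],0],[1.4,[3.5,-0.1,0],0],[1.4,[4,-0.1,0],0],[1.4,[4.5,-0.1,0],0],[1.4,[5,-0.1,0],0]]'
python3 - <<'E'
from plant import bot
import cv2,numpy as np
r=bot.read_camera('wrist')
cv2.imwrite('pics/wrist6.png',r['frame'][:,:,::-1]); np.savez('wrist6.npz',**r)
print(bot.get_obs()['ee_pos'],bot.get_obs()['ft_force'])
from h import *
W=cloud(r)
k=W[(W[...,2]>29)&(W[...,2]<36)&(np.hypot(W[...,0]-528,W[...,1]+30)<45)]
print(cv2.minEnclosingCircle(k[:,:2].astype(np.float32)),((np.percentile(k,1,0)+np.percentile(k,99,0))/2).round(1))
E
```

```text
time_s: 10.07
ee_pos: [523.8, -61.0, 40.3]
tool_rot: [[0.101, 0.995, -0.0], [0.995, -0.101, 0.0], [0.0, -0.0, -1.0]]
ft_force: [-0.3, -0.6, 0.7]
grip_width: 13.8
[523.73084114 -60.17856896  40.22449515] [0.15608378 0.9162644  0.0746098 ]
((524.23193359375, -38.293556213378906), 33.7656364440918) [526.6 -30.8  32.4]
```

View pics/wrist6.png

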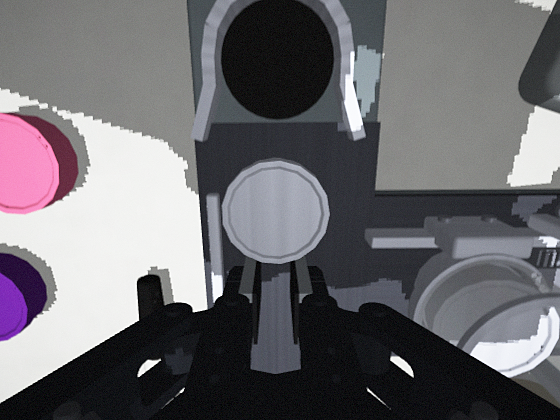

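Run:
```python
import numpy as np
from h import *
r=dict(np.load('wrist6.npz'))
t=at_z(r,275.5,211.5,32);p=at_z(r,277,58.5,11)
d=(p-t)[:2];print(t,p,'tool x,y',d@[.101,.995],d@[.995,-.101])
for v in (20,59,100): print(cloud(r)[v,277].round(1))
```

```text
[526.8403661  -26.65317383  32.        ] [533.80161567  35.30403367  11.        ] tool x,y 62.35050766291827 0.6687653573273185
[535.2  49.7  11.9]
[533.8  35.   11.9]
[532.1  18.5  10.4]
```

```bash
python3 -m pendant '[[1.4,[0.5,0,0],0],[1.4,[1.0,0,0],0],[1.4,[1.6,0,0],0],[1.4,[2.2,0,0],0],[1.4,[2.8,0,0],0],[1.4,[3.4,0,0],0],[1.4,[4,0,0],0],[1.4,[4.5,0,0],0],[1.4,[5.0,0,0],0],[1.4,[5.4,0,0],0]]'
python3 - <<'E'
from plant import bot
import cv2,numpy as np
r=bot.read_camera('wrist')
cv2.imwrite('pics/wrist7.png',r['frame'][:,:,::-1]); np.savez('wrist7.npz',**r)
print(bot.get_obs()['ee_pos'],bot.get_obs()['ft_force'])
E
```

```text
time_s: 10.95
ee_pos: [529.2, -7.1, 40.3]
tool_rot: [[0.101, 0.995, -0.0], [0.995, -0.101, 0.0], [0.0, -0.0, -1.0]]
ft_force: [-0.5, -0.6, -0.3]
grip_width: 13.7
[529.19518793  -6.65077759  40.26066946] [ 0.11321963  0.34089184 -0.45595253]
```

View pics/wrist7.png

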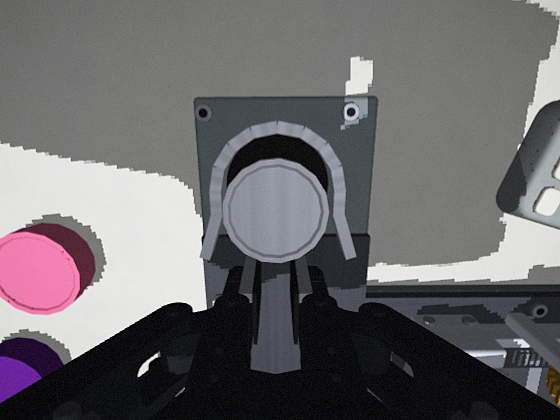

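The tin at (275,210) is in the mouth and centred between the horseshoe arms, with a crescent of black pad still showing ahead of it. I'll go the last millimetres slowly.

```bash
python3 -m pendant '[[1.4,[0.2,0,0],0],[1.4,[0.4,0,0],0],[1.4,[0.6,0,0],0],[1.4,[0.7,0,0],0],[1.4,[0.8,0,0],0],[1.4,[0.8,0,0],0]]'
python3 - <<'E'
from plant import bot
import cv2,numpy as np
from h import *
r=bot.read_camera('wrist')
cv2.imwrite('pics/wrist8.png',r['frame'][:,:,::-1]); np.savez('wrist8.npz',**r)
print(bot.get_obs()['ee_pos'],bot.get_obs()['ft_force'])
W=cloud(r)
for v in (170,185,200,215,230,245): print(v,[W[v,u].round(1).tolist() for u in (250,275,300)])
E
```

```text
time_s: 11.5
ee_pos: [530.1, 0.2, 40.3]
tool_rot: [[0.101, 0.995, 0.0], [0.995, -0.101, 0.0], [0.0, 0.0, -1.0]]
ft_force: [0.1, -0.2, 0.7]
grip_width: 13.6
[5.30058110e+02 2.10710011e-01 4.03220722e+01] [-0.43065012 -0.39876704 -0.28334506]
170 [[524.3, 52.7, 28.9], [534.6, 51.5, 27.9], [544.9, 50.7, 29.8]]
185 [[523.3, 46.1, 27.5], [534.0, 45.4, 29.5], [544.5, 44.1, 28.3]]
200 [[522.6, 39.6, 28.0], [533.3, 38.6, 28.3], [544.0, 37.4, 27.9]]
215 [[521.8, 33.0, 28.4], [532.6, 32.1, 28.9], [543.5, 30.8, 28.4]]
230 [[520.8, 25.9, 27.6], [531.9, 25.0, 28.5], [542.9, 23.9, 28.4]]
245 [[520.0, 19.0, 28.2], [531.2, 18.1, 28.9], [542.3, 16.9, 28.7]]
```

View pics/wrist8.png

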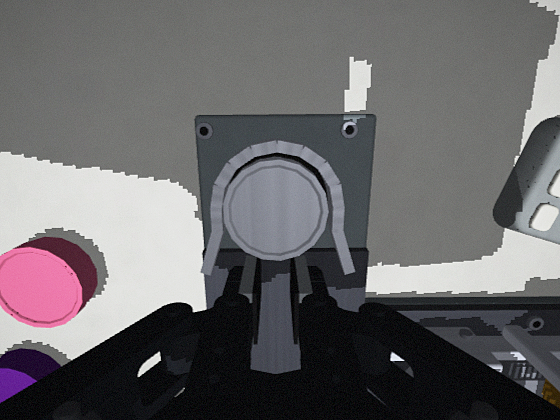

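The tin's top is flat at z ≈ 28.4, the same as the earlier tin (28.2), so it has dropped in. I'll back off straight, rise and check.

```bash
python3 -m pendant '[[1.4,[-0.5,0,0],0],[1.4,[-1.5,0,0],0],[1.4,[-2.5,0,0],0],[1.4,[-3,0,0],0],[1.4,[-3,0,-2],0],[1.4,[-3,0,-5],0],[1.4,[-3,0,-9],0],[1.4,[-3,0,-13],0],[1.4,[-3,0,-17],0],[1.4,[-3,0,-20],0]]';  python3 -m pendant '[[1.4,[-3,0,0],0],[1.4,[-6,0,0],0],[1.4,[-7,0,0],0],[1.4,[-7,0,0],0],[1.4,[-7,0,0],0]]'
python3 - <<'E'
from plant import bot
import cv2,numpy as np
from h import *
r=bot.read_camera('wrist')
cv2.imwrite('pics/wrist9.png',r['frame'][:,:,::-1]); np.savez('wrist9.npz',**r)
print(bot.get_obs()['ee_pos'],bot.get_obs()['ft_force'])
W=cloud(r)
for n,c in [('tin1',(533,35)),('tinE',(514,-174))]:
    k=W[(W[...,2]>26.8)&(W[...,2]<36)&(np.hypot(W[...,0]-c[0],W[...,1]-c[1])<30)]
    print(n,((np.percentile(k,1,0)+np.percentile(k,99,0))/2).round(1),np.median(k[:,2]))
    A=np.c_[k[:,:2]-k[:,:2].mean(0),np.ones(len(k))];print('plane slope',np.linalg.lstsq(A,k[:,2],rcond=None)[0].round(3))
s=bot.read_camera('top');cv2.imwrite('pics/top9.png',cv2.resize(s['frame'][100:310,200:420,::-1],None,fx=2.8,fy=2.8))
E
```

```text
time_s: 12.38
ee_pos: [527.9, -30.7, 244.3]
tool_rot: [[0.102, 0.995, 0.004], [0.995, -0.102, -0.001], [-0.0, 0.004, -1.0]]
ft_force: [0.9, -0.0, 0.1]
grip_width: 14.2
time_s: 12.8
ee_pos: [519.4, -99.6, 239.7]
tool_rot: [[0.103, 0.995, -0.001], [0.995, -0.103, 0.001], [0.001, -0.001, -1.0]]
ft_force: [-0.1, -0.6, 0.3]
grip_width: 14.3
[519.44709822 -98.94248248 239.55116168] [ 0.20627829 -0.63849096 -0.05547692]
tin1 [533.2  34.   28.9] 28.637154143294623
plane slope [-1.0000e-03 -2.0000e-03  2.8677e+01]
tinE [ 514.1 -174.8   28.7] 28.20624914559704
plane slope [-0.0000e+00  2.0000e-03  2.8302e+01]
```

View pics/wrist9.png

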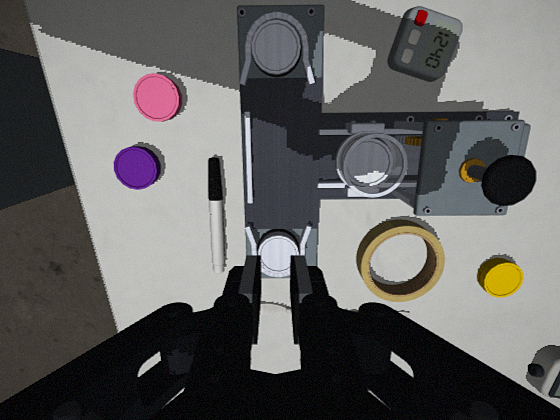

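View pics/top9.png

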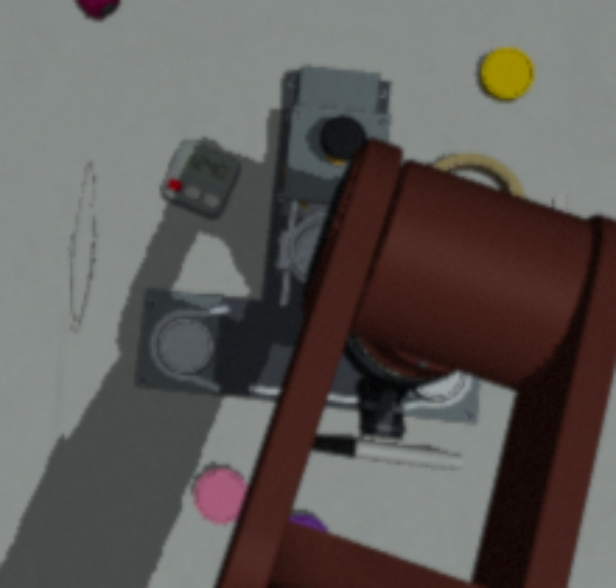

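The tin is in the free nest at (275,47) in the wrist view, seated flat. The earlier tin is still in its nest, the knob is up, and the bystanders are where they were. I'm handing the job in.

```bash
python3 -c "
from plant import bot
print(bot.hand_in()); print(bot.get_obs()['time_s'])"
```

```text
the job is handed in; nothing more can be done
None
the job is handed in; nothing more can be done
```

I pressed the plunger once to its stop and let it come back up, and one tin came out. I then nudged that tin along the deck into the free nest with the nearly closed fingertips, and handed the job in at about 13 s.

- **Press:** the fingertips stopped at about 119 mm, 30 mm below the knob's raised height. The wrist force then rose from 8.5 to 16 N.
- **Tin home:** it stands at about (533.2, 34.0), within about 1 mm of most of my pad-centre readings, which spread by about 2 mm. Its top is level at z ≈ 28.6, against 28.2 for the earlier tin and 31.6 while it stood on the deck.
- **Everything else:** in the last pictures the plunger is up, and the earlier tin measures where it was. The tape, timer, marker and coloured look-alikes look undisturbed, and the robot touches nothing.
- **Disagreements:** the scene camera put the pad about 10 mm off from the other two views, so I did not use it. During the press the fingertips were about 3 mm off the knob's centre, with up to 10 N of sideways force. That had no visible effect.

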